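# Key the drive flange onto the polisher spindle

## Robot

A 6-joint arm with a two-finger parallel gripper is mounted at the origin on the work surface. World frame = base frame: x ahead of the robot, y to its left, z up, the work surface at z = 0. Lengths are in m, angles in rad, forces in N, time in s.
With the tool pointing down it reaches from about 0.35 to 0.975 m from the base axis. Payload 4.9 kg.
Tool frame: the origin (TCP) lies midway between the tips of the shut fingers; the grasp point (between the pads) lies 19 mm behind it; z points along the fingers, y is the direction in which the jaws open and shut (so a half turn about z gives the same grasp; the last joint's range is limited). The gripper opens to 85 mm and grips with 20 to 120 N. Pads are 22 mm wide; open, the fingers measure 114 mm over their backs; the gripper's body (76 mm by 85 mm) begins 54 mm behind the grasp point. The pads swing forward as they close: fully open they stand 13 mm farther back than shut.
Start: joints at [1.105, 0.053, 1.613, -0, 1.476, -0.119], TCP at [0.212, 0.588, 0.231] pointing down, gripper open.
Joint ranges: [-3.01, 3.01], [-1.01, 2.22], [0.06, 2.58], [-1.02, 4.17], [0.09, 2.62], [-3.14, 3.14]. Speed limits (rad/s): [2.57, 2.57, 3.14, 3.14, 3.14, 3.14].

## Interface

Orientations are given as a rotation vector (axis times angle).
In Python, from station import ctrl gives the robot as it stands.
- The arm moves only by the shell command python3 -m jog 'ROWS' [FORCE]. ROWS is JSON, one flat list of numbers, 7 for each row, row after row: the opening, from 0 (shut) to 1 (fully open), then the shift along the tool's x, y, z in m, then the turn, a rotation vector about the tool's x, y, z in degrees. A call has 1 to 10 rows; each row shifts and turns the commanded pose from where the row before left it, along the tool's axes as they then stand; what a row does not reach is not made up. A row lasts 1/8 s, in which the tool goes at most 62.5 mm and 10.7 degrees, less where a joint would pass 70% of its speed; a pose out of reach is approached as far as the arm can. A call with a gripper value outside its range is refused whole. The fingers move at their own pace and stop on an object; FORCE is the grip in N (left out, the last holds). Time passes only in rows, so rows that do not move let the fingers close. It gives the time, the measured TCP pose, the force and the opening at its end, in the units of the state.
- ctrl.get_obs(): the state, without advancing time (a new reading comes with each control period).
- ctrl.get_image(name): name is "scene" or "top"; returns a dict with "image" (420x560x3 uint8, blue, green, red), "camera_matrix" (3x3 intrinsics, pixels), "rvec" (rotation vector, rad) and "tvec" (3), from world to camera coordinates, as OpenCV has them. Camera axes: x right, y down, z forward; pixel columns grow to the right and rows downward; lengths in m; the calibration is good to about 2 mm. A picture is of the moment at which its call begins. There is no depth.
- ctrl.finish_job(): hands the job in, once; it reports no verdict.
Trained networks look in a picture, given as the dict that the camera call returned (one of the last four; its "shot" number tells which), for a name from the list of things; names that differ only in an ending like _2 or _b are one class to them, and where a whole thing is asked for, a point or a joint stands for the part that bears it (a point fixed in the world has none). Each returns a list of dicts, best first, with "p" (0 to 1); they miss things now and then, are a little off and sometimes report something else, mostly with a low value. They report only what shows in the picture. A call takes as long as a camera call. They do not tell look-alikes from the thing itself.
- ctrl.boxes_of(target, picture): "box" ([centre column, centre row, width, height] in pixels, round what is visible of it).
The state is a dict: "t": time; "q": joint angles; "dq": joint speeds; "effort": joint torques, N m; "tool_pos": TCP position; "tool_rot": TCP orientation; "contact_force": force on the tool from outside, world axes, zero at the start; "wrist_torque": the same for the moment, N m; "opening": finger opening in m.
Only numpy, scipy, OpenCV 4.12 (cv2) and the standard library are available. Lean on these libraries where they do the work, as an engineer would, in place of code of your own. Each camera call takes 0.05 s, during which the arm holds its last target. There are 200 camera calls.

## Task

Put the steel drive flange from the mat onto the spindle of the lap polisher, hexagon boss up, and turn it gently on the shaft until the key in its bore drops into the keyway and the flange sits fully home, flat on the lap. Feel your way with a light hand: pushing or twisting hard damages the lap and spindle. Let go of it there and leave everything else on the bench where it is.

Things in the scene. Friction and masses are not known exactly. Their poses are not given: they have to be found in the camera images.
- polisher: Bench flat-lap polisher, fixed: grey housing 300 x 300 mm, console on its front (-x) side, round black splash pan (outer radius 131 mm, rim 150 mm above the bench) round a grey steel lap disc (radius 100 mm, upper face 130 mm above the bench). The steel spindle stands out of the lap on the body's z axis. Origin: on the bench below the spindle; x to its back. Pushes of the flange over 40 N damage it.
- seat (a point): Point on the spindle axis in the plane of the lap's upper face, 130 mm above the bench: where the centre of the flange's underside must come to lie.
- shoulder (a point): Point on the spindle axis 26 mm above the lap, level with the flat shoulder in which the thick shaft (28 mm diameter, top edge chamfered 1.5 mm wide, 3 mm high) ends. A keyway 8.5 mm wide, 7 mm deep is cut down the thick shaft, open at the shoulder, down to the lap.
- nose_tip (a point): Bevelled tip of the threaded nose, 12 mm in diameter, that stands on the shoulder; 60 mm above the lap. The spindle lock holds the spindle, so it does not turn, but has caught it at any angle: the keyway faces anywhere within 1.2 rad either side of the polisher's front (-x). That angle is not measured: the slot is seen from above or felt for with the key.
- flange: Keyed steel drive flange, loose, lying on the mat boss up, 0.27 to 0.44 kg. Origin: centre of its underside; z up along its axis. Disc 80 mm in diameter, 6 mm thick, with a witness notch 8 mm wide, 5 mm deep in its rim on the +x side; on it a hexagon boss 40 mm across flats, with flats facing +x and every 60 degrees from there. Through bore 31.2 mm in diameter.
- boss_top (a point): Centre of the boss's upper end, on the flange's axis, 40 mm above its underside. The flats to grip run from 6 mm (top of the disc) to 40 mm above the underside.
- key_foot (a point): Lower end of the key inside the flange's bore, on the +x side, 18 mm above the underside, 12 mm off the axis. The key is 6 mm wide, stands in to 8.6 mm from the axis and runs from here to the top of the boss. With the key resting on the shoulder the flange's underside is 8 mm above the lap; with the key in the keyway it goes down those 8 mm and lies on the lap.
- nut: Bystander on the mat: hexagon steel spindle nut 19 mm across flats, 11 mm high, bore 13 mm. Origin: centre of its underside.
- spacer: Bystander on the mat: plain round steel spacer without key, 58 mm in diameter, 24 mm high, bore 31 mm. Origin: centre of its underside.
- mat: Fixed grey rubber mat 140 x 340 mm, 4 mm thick, on which flange, nut and spacer lie about 105 mm apart in a row along its y. Origin: centre of its underside.
- bangle: Bystander: brass bangle lying flat, 68 mm in diameter, 10 mm high. Origin: centre of its underside.
- cabochon: Bystander: domed purple stone 58 mm in diameter, 18 mm high. Origin: centre of its underside.
- brush: Bystander: flat brush lying on the bench, handle to its own -x. Origin on its underside.
- jar: Bystander: glass jar 64 mm in diameter, 75 mm high. Origin: centre of its underside.
- jewel_stand: Bystander: steel T-bar jewellery stand, foot 120 mm in diameter, 165 mm high, crossbar 110 mm along its y. Origin: centre of its underside.
Not all that is in view belongs to the job. Leave any orange or turquoise look-alike of the flange alone.

How it is judged:
By the outcome, as a careful person would: the job done as asked, in the order asked, and still so for the second after the job is handed in, with the robot touching nothing.
It also fails if it takes over 72 s, if anything falls off the work surface, if the arm or the gripper's body presses on something with over 40 N, if the wrist force passes 120 N, or if a joint passes its speed limit or range.

## Working session

There is one attempt and no reset: what is moved stays moved. The work goes in short steps, Python scripts to look and compute and a shell command to move; the robot and the scene stay as the last step left them, time stands still between calls to the robot, and variables do not carry over. Pictures are saved under pics/ and viewed, about 8 in all and at most 12, crops included, and the job is handed in when it is done.

```bash
ls; mkdir -p pics; cat > h.py <<'E'
import numpy as np, cv2, pickle
from station import ctrl
def shot(n):
    p=ctrl.get_image(n); return p
def ray(p,uv):
    R=cv2.Rodrigues(np.array(p["rvec"],float))[0]; t=np.array(p["tvec"],float).ravel()
    d=R.T@np.linalg.inv(np.array(p["camera_matrix"]))@np.array([uv[0],uv[1],1.]); return -R.T@t,d
def atz(p,uv,z):
    o,d=ray(p,uv); return o+d*(z-o[2])/d[2]
def pix(p,X):
    return cv2.projectPoints(np.array(X,float).reshape(-1,3),np.array(p["rvec"],float),np.array(p["tvec"],float),np.array(p["camera_matrix"]),None)[0].reshape(-1,2)
E
python3 - <<'E'
from h import *
a=shot("top");b=shot("scene")
cv2.imwrite("pics/top0.png",a["image"]);cv2.imwrite("pics/sc0.png",b["image"])
for p,n in((a,"top"),(b,"scene")):
    print(n,ray(p,(280,210)))
    for t in("flange","boss_top","polisher","nose_tip","spacer","nut","mat"):
        print(t,[(round(x["p"],2),np.round(x["box"]).tolist()) for x in ctrl.boxes_of(t,p)[:3]])
print(ctrl.get_obs())
E
```

```text
pics
top (array([ 0.41563709, -0.10532832,  1.27880324]), array([ 0.11008101, -0.01448187, -0.99400222]))
flange [(0.96, [378.0, 291.0, 32.0, 27.0]), (0.91, [397.0, 222.0, 33.0, 34.0]), (0.85, [410.0, 154.0, 33.0, 32.0])]
boss_top [(0.64, [150.0, 216.0, 151.0, 172.0]), (0.62, [398.0, 224.0, 29.0, 30.0]), (0.58, [382.0, 289.0, 33.0, 29.0])]
polisher [(0.63, [151.0, 217.0, 153.0, 168.0]), (0.51, [264.0, 114.0, 28.0, 27.0])]
nose_tip [(0.7, [355.0, 224.0, 137.0, 63.0]), (0.62, [150.0, 214.0, 154.0, 169.0])]
spacer [(0.66, [309.0, 221.0, 27.0, 25.0]), (0.29, [265.0, 113.0, 25.0, 26.0])]
nut [(0.41, [354.0, 229.0, 11.0, 12.0])]
mat [(0.95, [353.0, 225.0, 135.0, 64.0])]
scene (array([ 1.4072981 , -0.49073307,  0.68078219]), array([-0.78847845,  0.34940414, -0.50621067]))
flange [(0.89, [150.0, 341.0, 44.0, 40.0]), (0.78, [158.0, 237.0, 33.0, 28.0]), (0.59, [153.0, 278.0, 34.0, 32.0])]
boss_top [(0.84, [153.0, 341.0, 49.0, 40.0]), (0.58, [150.0, 281.0, 38.0, 31.0]), (0.58, [159.0, 238.0, 30.0, 31.0])]
polisher [(0.85, [395.0, 212.0, 160.0, 108.0])]
nose_tip [(0.87, [397.0, 213.0, 155.0, 108
[... 191 characters left out ...]
, 110.0])]
mat [(0.8, [197.0, 274.0, 154.0, 71.0])]
{'t': 0.8, 'q': array([ 1.10497943e+00,  5.26826388e-02,  1.61288692e+00, -1.26384436e-05,
        1.47601372e+00, -1.18992386e-01]), 'dq': array([ 0.00025526, -0.00152804,  0.00039665, -0.00204023,  0.00134   ,
       -0.00108274]), 'effort': array([-1.79929415e-03, -3.93637204e+01, -3.70434058e+01, -1.07901901e-04,
        3.72281520e-04, -5.41094892e-06]), 'tool_pos': array([0.21243635, 0.58777054, 0.23132217]), 'tool_rot': array([5.42059899e-01, 3.09446002e+00, 8.40691285e-06]), 'contact_force': array([-0.0295009 , -0.39077896, -0.89008545]), 'wrist_torque': array([-0.04215203, -0.00465162, -0.01401201]), 'opening': 0.08533756581439621}
```

View pics/top0.png

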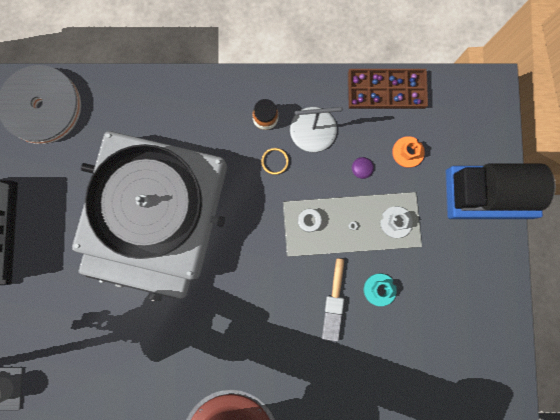

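View pics/sc0.png

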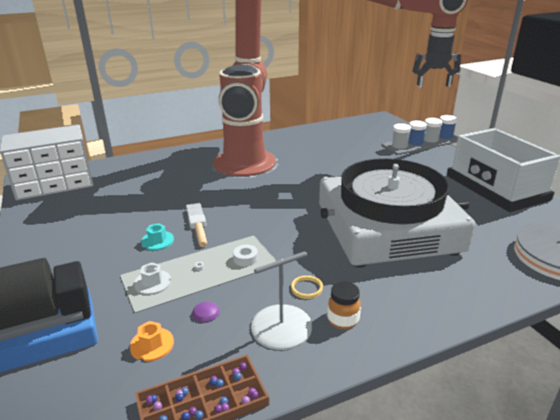

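Candidates for the flange in the top image are steel (398,222), turquoise (380,290), orange (409,152) and the spacer (309,220). By the description it is the steel one on the mat at (398,222), seen in the scene image at (150,278). I'll check it in one close crop.

```bash
python3 - <<'E'
from h import *
a=shot("top");b=shot("scene")
pickle.dump((a,b),open("s0.pkl","wb"))
def crop(p,c,r,s=400):
    x,y=c;return cv2.resize(p["image"][y-r:y+r,x-r:x+r],(s,s),interpolation=cv2.INTER_CUBIC)
im=np.vstack([np.hstack([crop(a,(398,222),22,300),crop(a,(145,201),22,300)]),np.hstack([crop(b,(150,278),25,300),crop(b,(394,185),25,300)])])
cv2.imwrite("pics/c0.png",im)
E
```

```text
(no output)
```

View pics/c0.png

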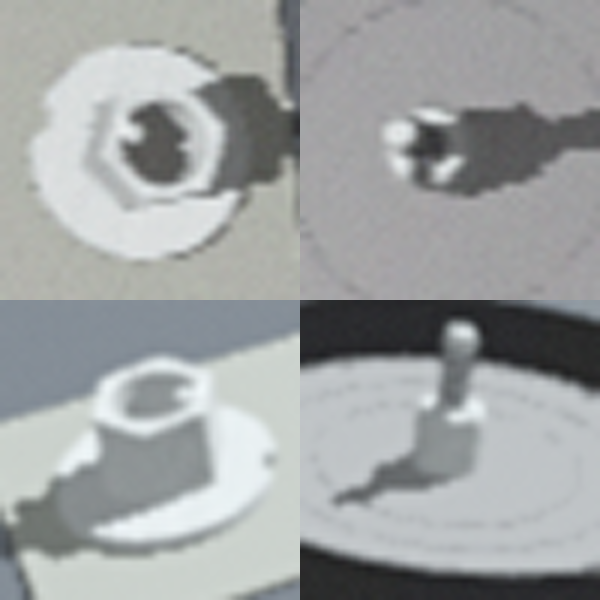

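```bash
python3 - <<'E'
from h import *
a,b=pickle.load(open("s0.pkl","rb"))
s=44/300
T=lambda x,y:(376+x*s-.5,200+y*s-.5)
print("disc",atz(a,T(140,151),.010),"boss",atz(a,T(160,148),.044))
print("notch",atz(a,T(42,108),.010),"key",atz(a,T(127,131),.044), "bore",atz(a,T(157,145),.044))
S=lambda x,y:(123+(x-300)*s-.5,179+y*s-.5)
print("tip",atz(a,S(401,132),.190),"shoulder",atz(a,S(432,147),.156))
s2=50/300
Q=lambda x,y,cx,cy:(cx-25+x*s2-.5,cy-25+y*s2-.5)
print("scene boss",atz(b,Q(154,397-300,150,278),.044),"tip",atz(b,Q(461-300,332-300,394,185),.187),"shoulder",atz(b,Q(449-300,412-300,394,185),.156))
# lap / pan outline check: overlay
im=cv2.resize(a["image"][110:300,60:240],None,fx=3,fy=3,interpolation=cv2.INTER_CUBIC)
for name,c in(("r",atz(a,S(401,132),.190)),):
    for z,r,col in((.15,.131,(0,255,0)),(.13,.1,(0,0,255))):
        th=np.linspace(0,6.28,60);P=np.c_[c[0]+r*np.cos(th),c[1]+r*np.sin(th),0*th+z]
        cv2.polylines(im,[np.int32((pix(a,P)-[60,110]+.5)*3)],True,col,1)
g=a["image"][188:216,126:160].astype(float)
g=np.clip((g-40)*1.2,0,255).astype(np.uint8)
g=cv2.resize(g,(int(34*16),28*16),interpolation=cv2.INTER_LANCZOS4)
c0=np.zeros((570,256,3),np.uint8)
cv2.imwrite("pics/lap.png",im);cv2.imwrite("pics/sp.png",g)
E
```

```text
disc [ 0.52691975 -0.4164933   0.01      ] boss [ 0.52502976 -0.41538594  0.044     ]
notch [ 0.54286416 -0.38064431  0.01      ] key [ 0.53116232 -0.40367805  0.044     ] bore [ 0.52611259 -0.41433746  0.044     ]
tip [0.56247658 0.18961859 0.19      ] shoulder [0.5620892  0.18845019 0.156     ]
scene boss [ 0.526774  -0.4139956  0.044    ] tip [0.55889233 0.19425866 0.187     ] shoulder [0.56702743 0.1866351  0.156     ]
```

View pics/lap.png

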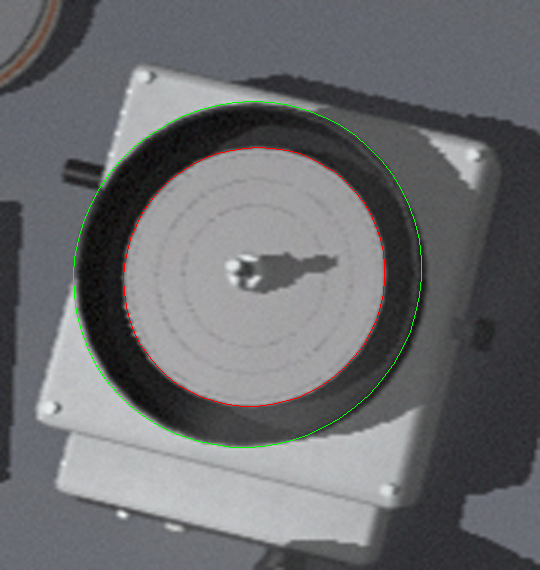

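View pics/sp.png

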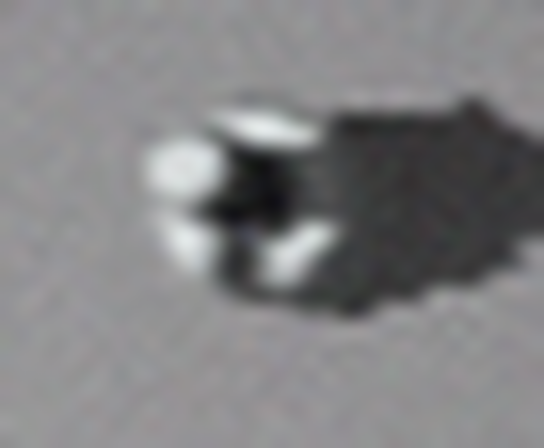

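```bash
python3 - <<'E'
from h import *
a,b=pickle.load(open("s0.pkl","rb"))
G=lambda x,y:(126+x/16-.5,188+y/16-.5)
c=np.array([.5623,.1895])
print("shoulder ctr crop",(pix(a,[[*c,.156],[*c,.19]])+.5-[126,188])*16)
for g in((237,255),(237,275),(232,262),(243,262)):
    s=atz(a,G(*g),.156)[:2]-c; print(s,np.degrees(np.arctan2(s[1],s[0])))
# flange yaw candidates
f=np.array([.5263,-.4150]);
for p in((.5429,-.3806),): d=p-np.array([.5269,-.4165]);print("notch yaw",np.degrees(np.arctan2(d[1],d[0])),np.hypot(*d))
d=np.array([.5312,-.4037])-[.5261,-.4143];print("key yaw",np.degrees(np.arctan2(d[1],d[0])))
o=ctrl.get_obs();R=cv2.Rodrigues(o["tool_rot"])[0];print(R)
# radial sample: intensity on annulus r=11.5mm by angle
g=cv2.cvtColor(a["image"],cv2.COLOR_BGR2GRAY).astype(np.float32)
for r in(.009,.011,.0125):
    th=np.arange(-180,180,15);P=pix(a,np.c_[c[0]+r*np.cos(np.radians(th)),c[1]+r*np.sin(np.radians(th)),0*th+.156]).astype(np.float32)
    print(r,dict(zip(th.tolist(),cv2.remap(g,P[:,:1],P[:,1:],1).ravel().astype(int).tolist())))
# polisher yaw
e=[atz(a,(60+u/3-.5,110+v/3-.5),.11)[:2] for u,v in((50,408),(388,490),(474,155),(145,76))]
for i,j in((0,1),(3,2)): d=e[j]-e[i];print("edge",np.degrees(np.arctan2(d[1],d[0])), np.hypot(*d))
print(np.mean(e,0))
# hex fit: flange
E
```

```text
shoulder ctr crop [[254.33020676 199.4623684 ]
 [189.84052265 167.04633268]]
[-0.00785563  0.00217477] 164.52564605665506
[-0.01068038  0.002082  ] 168.96926508767515
[-0.00884526  0.0028435 ] 162.17889846608128
[-0.00884356  0.00130086] 171.63198854371848
notch yaw 65.9783059010401 0.039304071035962666
key yaw 64.3063003406004
[[-9.40461236e-01  3.39900960e-01  1.24305618e-05]
 [ 3.39900961e-01  9.40461236e-01  9.48078711e-06]
 [-8.46793284e-06  1.31414727e-05 -1.00000000e+00]]
0.009 {-180: 107, -165: 165, -150: 204, -135: 208, -120: 201, -105: 121, -90: 102, -75: 105, -60: 108, -45: 118, -30: 163, -15: 203, 0: 205, 15: 162, 30: 141, 45: 193, 60: 223, 75: 213, 90: 171, 105: 153, 120: 198, 135: 182, 150: 131, 165: 87}
0.011 {-180: 109, -165: 163, -150: 192, -135: 185, -120: 182, -105: 128, -90: 104, -75: 105, -60: 106, -45: 146, -30: 200, -15: 205, 0: 214, 15: 192, 30: 149, 45: 191, 60: 221, 75: 221, 90: 185, 105: 192, 120: 224, 135: 205, 150: 144, 165: 91}
0.0125 {-180: 109, -165: 146, -150: 163, -135: 140, -120: 145, -105: 117, -90: 98, -75: 99, -60: 100, -45: 146, -30: 165, -15: 180, 0: 182, 15: 185, 30: 167, 45: 174, 60: 219, 75: 221, 90: 184, 105: 197, 120: 209, 135: 198, 150: 156, 165: 113}
edge -103.38252408112916 0.26918682328000454
edge -103.63474822708818 0.2689685653129803
[0.56166575 0.18687021]
```

```bash
cat >> h.py <<'E'
def go(x,y,z,psi=None):
    o=ctrl.get_obs();R=cv2.Rodrigues(o["tool_rot"])[0];p=o["tool_pos"]
    cur=np.degrees(np.arctan2(R[1,1],R[0,1]))
    print("pos",p.round(4),"psi",round(cur,2),"tilt",R[:2,2].round(4),"t",o["t"],"F",o["contact_force"].round(1),"M",o["wrist_torque"].round(2),"open",round(o["opening"],4),"q6",round(o["q"][5],2))
    d=R.T@(np.array([x,y,z])-p);print("tool shift mm",(d*1000).round(1), "turn z", None if psi is None else round(cur-psi,2))
E
python3 -c "
from h import *
go(.5263,-.415,.2313,5)"
```

```text
pos [0.2124 0.5878 0.2313] psi 70.13 tilt [0. 0.] t 0.9 F [ 0.2 -0.4  0.2] M [-0.   -0.02 -0.05] open 0.0852 q6 -0.12
tool shift mm [-636.  -836.4    0. ] turn z 65.13
```

```bash
python3 -m jog '[1,-0.032,-0.042,0,0,0,0, 1,-0.032,-0.042,0,0,0,0, 1,-0.032,-0.042,0,0,0,0, 1,-0.032,-0.042,0,0,0,0, 1,-0.032,-0.042,0,0,0,0, 1,-0.032,-0.042,0,0,0,0, 1,-0.032,-0.042,0,0,0,0, 1,-0.032,-0.042,0,0,0,0, 1,-0.032,-0.042,0,0,0,0, 1,-0.032,-0.042,0,0,0,0]'; python3 -m jog '[1,-0.032,-0.042,0,0,0,0, 1,-0.032,-0.042,0,0,0,0, 1,-0.032,-0.042,0,0,0,0, 1,-0.032,-0.042,0,0,0,0, 1,-0.032,-0.042,0,0,0,0, 1,-0.032,-0.042,0,0,0,0, 1,-0.032,-0.042,0,0,0,0, 1,-0.032,-0.042,0,0,0,0, 1,-0.032,-0.042,0,0,0,0, 1,-0.03,-0.04,0,0,0,0]'; python3 -m jog '[1,0,0,0,0,0,10, 1,0,0,0,0,0,10, 1,0,0,0,0,0,10, 1,0,0,0,0,0,10, 1,0,0,0,0,0,10, 1,0,0,0,0,0,10, 1,0,0,0,0,0,5, 1,0,0,0,0,0,0]'
python3 -c "
from h import *
go(.5263,-.415,.1,5)"
```

```text
t: 2.15
tool_pos: [0.3709, 0.0824, 0.2317]
tool_rot: [0.542, 3.093, 0.001]
contact_force: [0.7, -0.0, -0.6]
opening: 0.0854
t: 3.4
tool_pos: [0.528, -0.419, 0.2312]
tool_rot: [0.542, 3.094, 0.0]
contact_force: [0.0, -0.4, 1.3]
opening: 0.0853
t: 4.4
tool_pos: [0.5276, -0.4172, 0.2313]
tool_rot: [-2.119, -2.32, 0.0]
contact_force: [0.5, -0.1, 0.5]
opening: 0.0854
pos [ 0.5276 -0.4172  0.2313] psi 5.19 tilt [-0.0001  0.    ] t 4.4 F [ 0.5 -0.1  0.5] M [-0.04  0.    0.03] open 0.0854 q6 -0.87
tool shift mm [  2.3  -1.1 131.3] turn z 0.19
```

```bash
python3 -m jog '[1,0.0023,-0.0011,0.04,0,0,0, 1,0,0,0.04,0,0,0, 1,0,0,0.04,0,0,0, 1,0,0,0.04,0,0,0, 1,0,0,0.03,0,0,0, 1,0,0,0.02,0,0,0, 1,0,0,0.008,0,0,0, 1,0,0,0,0,0,0]'
python3 - <<'E'
from h import *
go(.5263,-.415,.013,5)
b=shot("scene");cv2.imwrite("pics/g1.png",np.hstack([cv2.resize(b["image"][210:320,90:230],None,fx=3.5,fy=3.5,interpolation=cv2.INTER_CUBIC)]))
E
```

```text
t: 5.4
tool_pos: [0.5265, -0.4152, 0.0136]
tool_rot: [2.119, 2.319, -0.0]
contact_force: [-0.0, 0.1, -0.1]
opening: 0.0854
pos [ 0.5265 -0.4152  0.0136] psi 5.15 tilt [ 0.0002 -0.0003] t 5.4 F [-0.   0.1 -0.1] M [-0.02  0.01  0.01] open 0.0854 q6 -0.87
tool shift mm [ 0.2 -0.2  0.6] turn z 0.15
```

View pics/g1.png

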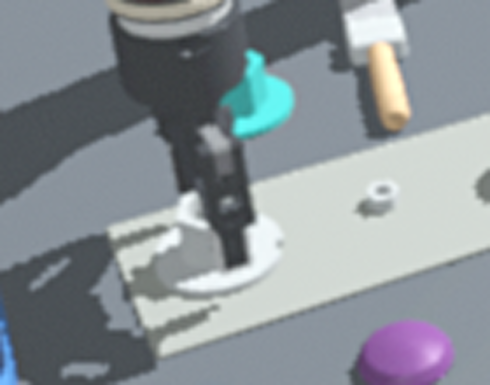

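The fingers straddle the steel flange's boss, with the near finger over the disc around crop (235,255). I'll close the gripper with a moderate force.

```bash
python3 -m jog '[0.4,0,0,0,0,0,0, 0.4,0,0,0,0,0,0, 0.3,0,0,0,0,0,0, 0.3,0,0,0,0,0,0, 0.3,0,0,0,0,0,0, 0.3,0,0,0,0,0,0, 0.3,0,0,0,0,0,0]' 35; python3 -c "
from h import *
go(.5263,-.415,.013,5)"
```

```text
t: 6.32
tool_pos: [0.5271, -0.4155, 0.0145]
tool_rot: [2.118, 2.317, 0.0]
contact_force: [1.4, 1.7, 6.0]
opening: 0.0415
pos [ 0.5271 -0.4155  0.0145] psi 5.13 tilt [ 0.0016 -0.0012] t 6.325 F [1.4 1.7 6. ] M [ 0.13 -0.24  0.01] open 0.0415 q6 -0.87
tool shift mm [ 0.6 -0.7  1.5] turn z 0.13
```

```bash
python3 -m jog '[0.6,0,0,-0.003,0,0,0, 0.3,0,0,0,0,0,0, 0.3,0,0,0,0,0,0, 0.2,0,0,0,0,0,0, 0.2,0,0,0,0,0,0, 0.2,0,0,0,0,0,0, 0.2,0,0,0,0,0,0]' 35; python3 -c "
from h import *
go(.5263,-.415,.013,5)"
```

```text
t: 7.2
tool_pos: [0.5263, -0.4149, 0.0163]
tool_rot: [-2.12, -2.318, 0.0]
contact_force: [-1.4, 1.1, 3.1]
opening: 0.0408
pos [ 0.5263 -0.4149  0.0163] psi 5.13 tilt [-0.0002  0.0002] t 7.2 F [-1.4  1.1  3.1] M [0.13 0.06 0.01] open 0.0408 q6 -0.87
tool shift mm [-0.1  0.   3.3] turn z 0.13
```

```bash
python3 -m jog '[0.2,0,0,-0.01,0,0,0, 0.2,0,0,-0.03,0,0,0, 0.2,0,0,-0.04,0,0,0, 0.2,0,0,-0.04,0,0,0, 0.2,0,0,-0.04,0,0,0, 0.2,0,0,-0.04,0,0,0, 0.2,0,0,-0.02,0,0,0, 0.2,0,0,0,0,0,0]' 60; python3 -c "
from h import *
go(.5623,.1895,.2363,109)"
```

```text
t: 8.2
tool_pos: [0.5266, -0.4154, 0.2374]
tool_rot: [2.118, 2.317, -0.0]
contact_force: [-0.5, 0.9, -4.6]
opening: 0.0403
pos [ 0.5266 -0.4154  0.2374] psi 5.13 tilt [ 0.0015 -0.0016] t 8.2 F [-0.5  0.9 -4.6] M [0.02 0.   0.01] open 0.0403 q6 -0.87
tool shift mm [5.993e+02 8.960e+01 2.000e-01] turn z -103.87
```

```bash
python3 -m jog '[0.2,0.025,0.004,0,0,0,0, 0.2,0.05,0.0075,0,0,0,0, 0.2,0.05,0.0075,0,0,0,0, 0.2,0.05,0.0075,0,0,0,0, 0.2,0.05,0.0075,0,0,0,0, 0.2,0.05,0.0075,0,0,0,0, 0.2,0.05,0.0075,0,0,0,0, 0.2,0.05,0.0075,0,0,0,0, 0.2,0.05,0.0075,0,0,0,0, 0.2,0.05,0.0075,0,0,0,0]'; python3 -m jog '[0.2,0.05,0.0075,0,0,0,0, 0.2,0.05,0.0075,0,0,0,0, 0.2,0.02,0.003,0,0,0,0, 0.2,0,0,0,0,0,-8, 0.2,0,0,0,0,0,-10, 0.2,0,0,0,0,0,-10, 0.2,0,0,0,0,0,-10, 0.2,0,0,0,0,0,-10, 0.2,0,0,0,0,0,-10, 0.2,0,0,0,0,0,-10]';python3 -m jog '[0.2,0,0,0,0,0,-10, 0.2,0,0,0,0,0,-10, 0.2,0,0,0,0,0,-10, 0.2,0,0,0,0,0,-6, 0.2,0,0,0,0,0,0, 0.2,0,0,0,0,0,0]'
python3 - <<'E'
from h import *
go(.5623,.1895,.2363,109)
a=shot("top");b=shot("scene");pickle.dump((a,b),open("s1.pkl","wb"))
o=ctrl.get_obs();p=o["tool_pos"];R=cv2.Rodrigues(o["tool_rot"])[0]
im=b["image"].copy()
im=cv2.resize(im[90:240,330:470],None,fx=4,fy=4,interpolation=cv2.INTER_CUBIC)
def cir(c,r,col):
    th=np.linspace(0,6.28,60);P=np.c_[c[0]+r*np.cos(th),c[1]+r*np.sin(th),0*th+c[2]]
    cv2.polylines(im,[np.int32((pix(b,P)-[330,90]+.5)*4)],True,col,1)
cir(p-[0,0,.0123],.04,(0,0,255)); cir([.5623,.1895,.156],.014,(0,255,0));cir([.5623,.1895,.19],.005,(255,0,0))
cv2.imwrite("pics/p1.png",im)
E
```

```text
t: 9.45
tool_pos: [0.553, 0.0671, 0.2334]
tool_rot: [-2.117, -2.317, 0.004]
contact_force: [0.4, -0.9, -3.7]
opening: 0.0402
t: 10.7
tool_pos: [0.5609, 0.1852, 0.2341]
tool_rot: [-0.452, -3.105, 0.002]
contact_force: [-0.7, -0.1, -3.0]
opening: 0.04
t: 11.45
tool_pos: [0.5616, 0.1855, 0.2352]
tool_rot: [0.519, -3.097, 0.0]
contact_force: [-0.6, 0.6, -3.7]
opening: 0.0401
pos [0.5616 0.1855 0.2352] psi 109.04 tilt [-0.0017 -0.0004] t 11.45 F [-0.6  0.6 -3.7] M [-0.02 -0.03 -0.  ] open 0.0401 q6 -1.71
tool shift mm [-2.   3.6 -1.1] turn z 0.04
```

View pics/p1.png

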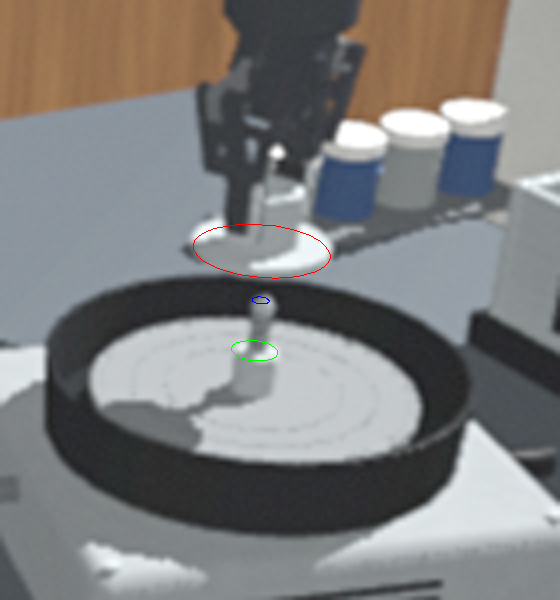

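```bash
python3 - <<'E'
from h import *
from scipy.optimize import least_squares
a,b=pickle.load(open("s0.pkl","rb"))
for p,n in((a,"top"),(b,"scene")):
    g=cv2.GaussianBlur(cv2.cvtColor(p["image"],cv2.COLOR_BGR2GRAY),(3,3),0).astype(np.float32)
    c=np.array([.5623,.1895]);pts=[]
    rr=np.arange(.09,.11,.0004)
    for th in np.radians(np.arange(0,360,4)):
        P=pix(p,np.c_[c[0]+rr*np.cos(th),c[1]+rr*np.sin(th),0*rr+.13]).astype(np.float32)
        v=cv2.remap(g,P[:,:1],P[:,1:],1).ravel();d=np.diff(v,)
        d=np.convolve(d,np.ones(5),'same')
        i=d.argmin()
        if d[i]<-20: pts.append(c+rr[i]*np.array([np.cos(th),np.sin(th)]))
    pts=np.array(pts)
    f=least_squares(lambda s:np.hypot(*(pts-s[:2]).T)-s[2],[*c,.1],loss="soft_l1",f_scale=.001)
    f2=least_squares(lambda s:np.hypot(*(pts-s[:2]).T)-.1,c,loss="soft_l1",f_scale=.001)
    print(n,len(pts),f.x.round(4),np.abs(f.fun).mean(),f2.x.round(4))
E
```

```text
top 90 [0.5624 0.1897 0.0998] 0.0004599700354608117 [0.5624 0.1897]
scene 75 [0.5606 0.1933 0.0997] 0.0017953305918014361 [0.5607 0.1932]
```

```bash
python3 -m jog '[0.2,-0.0022,0.0045,0,0,0,0, 0.2,0,0,0.015,0,0,0, 0.2,0,0,0.01,0,0,0, 0.2,0,0,0.006,0,0,0, 0.2,0,0,0.006,0,0,0, 0.2,0,0,0.006,0,0,0, 0.2,0,0,0,0,0,0]'; python3 -c "
from h import *
go(.562,.1905,.172,109)"
```

```text
t: 12.42
tool_pos: [0.5625, 0.1905, 0.1926]
tool_rot: [0.522, -3.097, 0.0]
contact_force: [-0.5, 0.5, -3.6]
opening: 0.04
pos [0.5625 0.1905 0.1926] psi 109.13 tilt [-0.0011 -0.0002] t 12.425 F [-0.5  0.5 -3.6] M [-0.03  0.    0.  ] open 0.04 q6 -1.7
tool shift mm [ 0.5  0.2 20.6] turn z 0.13
```

```bash
python3 -m jog '[0.2,0,0,0.006,0,0,0, 0.2,0,0,0.006,0,0,0, 0.2,0,0,0.006,0,0,0, 0.2,0,0,0,0,0,0]';python3 -m jog '[0.2,0,0,0.002,0,0,0, 0.2,0,0,0.002,0,0,0, 0.2,0,0,0,0,0,0]'; python3 -m jog '[0.2,0,0,0.002,0,0,0, 0.2,0,0,0.002,0,0,0, 0.2,0,0,0,0,0,0]'; python3 -c "
from h import *
go(.562,.1905,.172,109)"
```

```text
t: 12.92
tool_pos: [0.5623, 0.1905, 0.1743]
tool_rot: [0.522, -3.096, 0.0]
contact_force: [0.0, -1.3, -4.0]
opening: 0.0404
t: 13.3
tool_pos: [0.5628, 0.1906, 0.1711]
tool_rot: [0.522, -3.098, 0.0]
contact_force: [0.5, -0.1, -4.2]
opening: 0.0401
t: 13.68
tool_pos: [0.5627, 0.1906, 0.167]
tool_rot: [0.522, -3.097, 0.0]
contact_force: [-0.7, 0.7, -4.5]
opening: 0.0404
pos [0.5627 0.1906 0.167 ] psi 109.13 tilt [-0.0006 -0.0001] t 13.675 F [-0.7  0.7 -4.5] M [-0.02  0.   -0.03] open 0.0404 q6 -1.7
tool shift mm [ 0.7  0.1 -5. ] turn z 0.13
```

```bash
python3 -m jog '[0.2,0,0,0.002,0,0,0, 0.2,0,0,0.002,0,0,0, 0.2,0,0,0,0,0,0]'; python3 -m jog '[0.2,0,0,0.002,0,0,0, 0.2,0,0,0.002,0,0,0, 0.2,0,0,0,0,0,0]';python3 -m jog '[0.2,0,0,0.002,0,0,0, 0.2,0,0,0.002,0,0,0, 0.2,0,0,0,0,0,0]'; python3 -c "
from h import *
go(.562,.1905,.150,109)"
```

```text
t: 14.05
tool_pos: [0.5627, 0.1906, 0.163]
tool_rot: [0.522, -3.097, 0.0]
contact_force: [-0.3, -0.3, -4.8]
opening: 0.04
t: 14.42
tool_pos: [0.5627, 0.1906, 0.159]
tool_rot: [0.522, -3.097, 0.0]
contact_force: [0.2, -0.3, -4.9]
opening: 0.0401
t: 14.8
tool_pos: [0.5627, 0.1906, 0.155]
tool_rot: [0.522, -3.097, 0.0]
contact_force: [-1.4, -0.8, -5.4]
opening: 0.0399
pos [0.5627 0.1906 0.155 ] psi 109.13 tilt [-0.0006 -0.0001] t 14.8 F [-1.4 -0.8 -5.4] M [ 0.1   0.04 -0.01] open 0.0399 q6 -1.7
tool shift mm [0.6 0.1 5. ] turn z 0.13
```

```bash
for i in 1; do python3 -m jog '[0.2,0,0,0.002,0,0,0, 0.2,0,0,0.001,0,0,0, 0.2,0,0,0,0,0,0]'; python3 -m jog '[0.2,0,0,0.001,0,0,0, 0.2,0,0,0,0,0,0]'; python3 -m jog '[0.2,0,0,0.001,0,0,0, 0.2,0,0,0,0,0,0]'; python3 -m jog '[0.2,0,0,0.001,0,0,0, 0.2,0,0,0,0,0,0]';done; python3 -c "
from h import *
go(.562,.1905,.150,109)"
```

```text
t: 15.18
tool_pos: [0.5627, 0.1906, 0.1521]
tool_rot: [0.522, -3.098, 0.0]
contact_force: [-0.3, -0.2, -4.6]
opening: 0.0399
t: 15.42
tool_pos: [0.5628, 0.1906, 0.1512]
tool_rot: [0.522, -3.098, -0.0]
contact_force: [-0.6, 0.4, -5.2]
opening: 0.0405
t: 15.68
tool_pos: [0.563, 0.1906, 0.1505]
tool_rot: [-0.522, 3.098, 0.0]
contact_force: [0.4, -0.6, -3.3]
opening: 0.0405
t: 15.92
tool_pos: [0.5631, 0.1906, 0.1499]
tool_rot: [-0.522, 3.097, 0.0]
contact_force: [-0.6, -0.3, -1.5]
opening: 0.0402
pos [0.5631 0.1906 0.1499] psi 109.13 tilt [0.0007 0.0001] t 15.925 F [-0.6 -0.3 -1.5] M [-0.02  0.21  0.01] open 0.0402 q6 -1.7
tool shift mm [ 1.1  0.2 -0.1] turn z 0.13
```

```bash
python3 -m jog '[0.2,0,0,0.001,0,0,0, 0.2,0,0,0,0,0,-2, 0.2,0,0,0,0,0,0]'; python3 -m jog '[0.2,0,0,0,0,0,-2, 0.2,0,0,0,0,0,0]'; python3 -m jog '[0.2,0,0,0,0,0,-2, 0.2,0,0,0,0,0,0]'; python3 -m jog '[0.2,0,0,0,0,0,-2, 0.2,0,0,0,0,0,0]';  python3 -c "
from h import *
go(.562,.1905,.150,109)"
```

```text
t: 16.3
tool_pos: [0.5633, 0.1909, 0.1492]
tool_rot: [-0.577, 3.087, 0.001]
contact_force: [-1.5, 1.7, 4.5]
opening: 0.0396
t: 16.55
tool_pos: [0.5632, 0.1911, 0.1492]
tool_rot: [-0.632, 3.076, 0.001]
contact_force: [-3.0, 1.7, 5.2]
opening: 0.0403
t: 16.8
tool_pos: [0.5632, 0.1914, 0.1492]
tool_rot: [-0.685, 3.065, 0.002]
contact_force: [-2.2, 3.3, 5.7]
opening: 0.0403
t: 17.05
tool_pos: [0.5631, 0.1916, 0.1493]
tool_rot: [-0.739, 3.052, 0.003]
contact_force: [-2.8, 4.0, 6.2]
opening: 0.0402
pos [0.5631 0.1916 0.1493] psi 117.21 tilt [0.0009 0.0022] t 17.05 F [-2.8  4.   6.2] M [ 0.52  0.58 -0.08] open 0.0402 q6 -1.84
tool shift mm [ 1.5 -0.5 -0.7] turn z 8.21
```

```bash
python3 -m jog '[0.2,0,0,-0.001,0,0,4, 0.2,0,0,0,0,0,4, 0.2,0,0,0,0,0,0]'; python3 -m jog '[0.2,0,0,0.0005,0,0,2, 0.2,0,0,0,0,0,0]'; python3 -m jog '[0.2,0,0,0,0,0,2, 0.2,0,0,0,0,0,0]'; python3 -m jog '[0.2,0,0,0,0,0,2, 0.2,0,0,0,0,0,0]'; python3 -m jog '[0.2,0,0,0,0,0,2, 0.2,0,0,0,0,0,0]';  python3 -c "
from h import *
go(.562,.1905,.150,109)"
```

```text
t: 17.42
tool_pos: [0.5631, 0.1905, 0.1494]
tool_rot: [-0.524, 3.097, -0.0]
contact_force: [-1.2, 0.1, 2.8]
opening: 0.0403
t: 17.68
tool_pos: [0.5632, 0.1903, 0.1491]
tool_rot: [-0.468, 3.106, -0.001]
contact_force: [-0.6, -0.3, 4.8]
opening: 0.0404
t: 17.92
tool_pos: [0.5621, 0.191, 0.1471]
tool_rot: [0.413, -3.113, -0.002]
contact_force: [1.8, 2.0, -4.5]
opening: 0.0398
t: 18.18
tool_pos: [0.562, 0.1906, 0.1476]
tool_rot: [0.358, -3.119, -0.0]
contact_force: [-0.0, 2.0, -5.8]
opening: 0.0401
t: 18.42
tool_pos: [0.5627, 0.1903, 0.1487]
tool_rot: [0.304, -3.126, 0.001]
contact_force: [0.2, 0.6, -4.7]
opening: 0.0401
pos [0.5627 0.1903 0.1487] psi 101.1 tilt [-0.0006 -0.0006] t 18.425 F [ 0.2  0.6 -4.7] M [ 0.13  0.05 -0.03] open 0.0401 q6 -1.56
tool shift mm [ 0.6  0.3 -1.3] turn z -7.9
```

```bash
python3 -m jog '[0.2,0,0,0.001,0,0,0, 0.2,0,0,0,0,0,0]'; python3 -m jog '[0.2,0,0,0.001,0,0,0, 0.2,0,0,0,0,0,0]'; python3 -m jog '[0.2,0,0,0.001,0,0,0, 0.2,0,0,0,0,0,0]'; python3 -c "
from h import *
go(.562,.1905,.150,101)"
```

```text
t: 18.68
tool_pos: [0.5628, 0.1904, 0.1478]
tool_rot: [0.305, -3.127, 0.001]
contact_force: [-0.0, 0.0, -4.3]
opening: 0.0403
t: 18.92
tool_pos: [0.5628, 0.1905, 0.1467]
tool_rot: [0.305, -3.127, 0.0]
contact_force: [0.0, 0.5, -4.7]
opening: 0.0403
t: 19.18
tool_pos: [0.5628, 0.1906, 0.1457]
tool_rot: [0.305, -3.127, 0.0]
contact_force: [-1.0, 0.3, -4.1]
opening: 0.0401
pos [0.5628 0.1906 0.1457] psi 101.13 tilt [-0.0002 -0.0001] t 19.175 F [-1.   0.3 -4.1] M [-0.01 -0.01  0.02] open 0.0401 q6 -1.56
tool shift mm [ 0.8  0.1 -4.3] turn z 0.13
```

The key is in the keyway, with force still at the free weight while it goes down. Next I go down to home.

```bash
python3 -m jog '[0.2,0,0,0.001,0,0,0, 0.2,0,0,0.001,0,0,0, 0.2,0,0,0,0,0,0]'; python3 -m jog '[0.2,0,0,0.001,0,0,0, 0.2,0,0,0,0,0,0]'; python3 -m jog '[0.2,0,0,0.0005,0,0,0, 0.2,0,0,0,0,0,0]'; python3 -m jog '[0.2,0,0,0.0005,0,0,0, 0.2,0,0,0,0,0,0]'; python3 -c "
from h import *
go(.562,.1905,.1425,101)"
```

```text
t: 19.55
tool_pos: [0.5628, 0.1906, 0.1436]
tool_rot: [0.305, -3.126, 0.0]
contact_force: [0.0, -0.3, -3.8]
opening: 0.04
t: 19.8
tool_pos: [0.5628, 0.1906, 0.1427]
tool_rot: [0.305, -3.127, 0.0]
contact_force: [0.2, -0.0, -3.4]
opening: 0.0405
t: 20.05
tool_pos: [0.5629, 0.1906, 0.1425]
tool_rot: [-0.305, 3.127, 0.0]
contact_force: [-0.1, 0.2, -3.3]
opening: 0.04
t: 20.3
tool_pos: [0.5629, 0.1906, 0.1424]
tool_rot: [-0.305, 3.127, -0.0]
contact_force: [-2.7, -0.6, 1.0]
opening: 0.0404
pos [0.5629 0.1906 0.1424] psi 101.13 tilt [ 0.0002 -0.    ] t 20.3 F [-2.7 -0.6  1. ] M [-0.09  0.43 -0.02] open 0.0404 q6 -1.56
tool shift mm [ 0.9  0.1 -0.1] turn z 0.13
```

```bash
python3 -m jog '[0.55,0,0,0,0,0,0, 0.6,0,0,0,0,0,0, 0.7,0,0,0,0,0,0, 0.8,0,0,0,0,0,0]'; python3 -m jog '[0.9,0,0,-0.01,0,0,0, 0.9,0,0,-0.03,0,0,0, 0.9,0,0,-0.04,0,0,0, 0.9,0,0,-0.05,0,0,0, 0.9,0,0,0,0,0,0]'; python3 -m jog '[0.9,0.06,0,0,0,0,0, 0.9,0.06,0,0,0,0,0, 0.9,0.06,0,0,0,0,0, 0.9,0,0,0,0,0,0]'
python3 - <<'E'
from h import *
go(.562,.1905,.1425,101)
a=shot("top");b=shot("scene");pickle.dump((a,b),open("s2.pkl","wb"))
def crop(p,c,r,z,ov):
    x,y=c;s=400/(2*r);im=cv2.resize(p["image"][y-r:y+r,x-r:x+r],(400,400),interpolation=cv2.INTER_CUBIC)
    for h,R,col in ov:
        th=np.linspace(0,6.28,60);P=np.c_[.5625+R*np.cos(th),.1905+R*np.sin(th),0*th+h]
        cv2.polylines(im,[np.int32((pix(p,P)-[x-r,y-r]+.5)*s)],True,col,1)
    return im
ov=[(.136,.04,(0,0,255)),(.170,.0156,(0,255,0))]
cv2.imwrite("pics/f.png",np.hstack([crop(a,(145,205),28,0,ov),crop(b,(394,190),32,0,ov)]))
E
```

```text
t: 20.8
tool_pos: [0.563, 0.1906, 0.1419]
tool_rot: [-0.305, 3.126, -0.0]
contact_force: [0.6, 0.4, -0.5]
opening: 0.0686
t: 21.42
tool_pos: [0.5655, 0.1912, 0.2791]
tool_rot: [-0.304, 3.115, 0.002]
contact_force: [-0.6, 0.6, -0.5]
opening: 0.0772
t: 21.92
tool_pos: [0.3831, 0.1555, 0.271]
tool_rot: [-0.306, 3.126, 0.0]
contact_force: [0.6, 0.1, -0.6]
opening: 0.0767
pos [0.3831 0.1555 0.271 ] psi 101.17 tilt [0.001  0.0002] t 21.925 F [ 0.6  0.1 -0.6] M [ 0.02 -0.04  0.05] open 0.0767 q6 -1.56
tool shift mm [-182.2   -0.3  128.7] turn z 0.17
```

View pics/f.png

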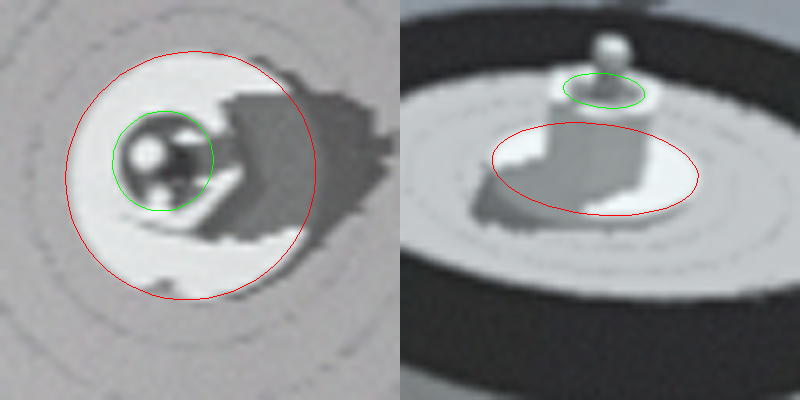

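```bash
python3 - <<'E'
from h import *
a0=pickle.load(open("s0.pkl","rb"))[0]["image"].astype(int);a=pickle.load(open("s2.pkl","rb"))[0]["image"].astype(int)
for n,(x,y) in dict(spacer=(309,220),nut=(354,226),cab=(363,168),bangle=(275,161),jar=(264,114),stand=(314,128),brush=(335,310),orange=(409,152),turq=(380,290)).items():
    print(n,np.abs(a0-a)[y-18:y+18,x-18:x+18].mean().round(2))
print(ctrl.finish_job())
E
```

```text
spacer 7.76
nut 35.19
cab 5.43
bangle 5.27
jar 4.78
stand 7.06
brush 6.17
orange 4.84
turq 53.58
the job is handed in; nothing more can be done
None
```

```bash
python3 - <<'E'
from h import *
cv2.imwrite("pics/e.png",np.hstack([pickle.load(open(f,"rb"))[0]["image"][60:350,240:440] for f in("s0.pkl","s2.pkl")]))
E
```

```text
(no output)
```

View pics/e.png

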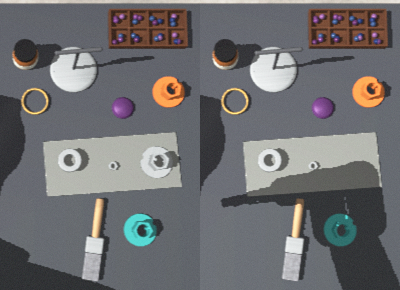

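The steel flange is on the spindle, boss up, key in the keyway and flat on the lap. It is released, the arm is clear, and the job was handed in at about 22 s; no verdict was reported.

- **Key and seating:** The key touched the shoulder at a tool height of about 150.5 mm. I turned it 8° one way with no drop, then back, and it dropped in about 4° past my camera estimate of the slot. It then went down freely to about 142.5 mm, the expected 8 mm, with only a light touch at the bottom.
- **Forces:** The readings, taken at the end of each move, never showed more than about 11 N of push on the shaft while feeling for the slot.
- **Final pictures:** In the top view the flange sits on the outline predicted for a seated flange. The scene view agrees to within about 2–4 mm. The two cameras differed by about 3.5 mm on the spindle position, and I trusted the top camera.
- **Other items:** My before/after image check gave large differences at the nut and the turquoise look-alike. I only looked into those after handing in. The pictures show the arm's shadow over that area, and everything other than the flange is in place.

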